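Push a plaster mould under the sprung dust hood

ROBOT

A 7-joint arm with a two-finger parallel gripper is mounted at the origin on the work surface. World frame = base frame: x ahead of the robot, y to its left, z up, the work surface at z = 0. Lengths are in m, angles in rad, forces in N, time in s.
With the tool pointing down it reaches from about 0.35 to 0.9 m from the base axis. Payload 19.9 kg.
Tool frame: the origin (TCP) lies at the very end of the fingers, on their centre line; the grasp point (between the pads) lies 19 mm behind it; z points along the fingers, y is the line along which they close (so a half turn about z gives the same grasp; the last joint's range is limited). The gripper opens to 94 mm and grips with 3 to 60 N. Pads are 16 mm wide; open, the fingers measure 119 mm over their backs; the gripper's body (75 mm by 177 mm) begins 78 mm behind the grasp point.
Start: joints at [-1.188, 0.417, -0.01, 1.614, 0.005, 1.111, -0.053], TCP at [0.258, 0.569, 0.205] pointing down, gripper open.
Joint ranges: [-2.81, 2.81], [-0.39, 2.02], [-1.27, 1.25], [0.06, 2.57], [-1.19, 4.33], [0.19, 2], [-2.82, 2.82]. Speed limits (rad/s): [1.89, 1.89, 2.39, 2.39, 3.01, 3.01, 3.01].

INTERFACE

Orientations are given as a 3x3 rotation matrix whose columns are the frame's x, y, z axes.
In Python, from workcell import bot, snapshot, camera_model, workorder gives the robot as it stands.
- The arm moves only by the tool play_rows, never from a script. Its arguments are lists of equal length, an entry for each row: "slide": the shift along the tool's x, y, z in mm, a list of three; "twist": the turn, a rotation vector about the tool's x, y, z in rad, a list of three; "fingers": the opening, from -1 (shut) to 1 (fully open), so that 0 is half open. In form: {"slide": [[dx, dy, dz], ...], "twist": [[wx, wy, wz], ...], "fingers": [fingers, ...]}. A call has 1 to 10 rows; each row shifts and turns the commanded pose from where the row before left it, along the tool's axes as they then stand; what a row does not reach is not made up. A row lasts 1/12 s, in which the tool goes at most 41.7 mm and 7.16 degrees, less where a joint would pass 70% of its speed; a pose out of reach is approached as far as the arm can. A call is refused whole if a number of a shift passes 41.7 or a number of a turn 0.125, either way. A call with a gripper value outside its range is refused whole. The fingers move at their own pace and stop on an object; "squeeze" is the grip in N (left out, the last holds). Time passes only in rows, so rows that do not move let the fingers close. It gives the time, the measured TCP pose, the force, the opening and the grip force at its end, in the units of the state.
- bot.get_obs(): the state, without advancing time (a new reading comes with each control period).
- snapshot(name): name is "scene" or "top" or "wrist"; returns the picture (400x640x3 uint8, blue, green, red); there is no depth.
- camera_model(name): a dict with "fx", "fy", "cx", "cy" (pixels), "distortion" ([k1, k2, p1, p2, k3] as OpenCV has them; the pictures are not rectified), "xyz" and "attitude" of the camera in the world; the wrist camera has in their place "tool_from_camera" (4x4, takes a point from camera to tool coordinates, whose origin is the TCP and whose axes are the flange's). Camera axes: x right, y up, looking along -z (the intrinsics and any distortion apply to the point x, -y, -z); pixel columns grow to the right and rows downward; lengths in m; the calibration is good to about 2 mm. A picture is of the moment at which its call begins: read the wrist's pose just before it. camera_model takes no time and is no camera call.
- workorder.finish_job(): hands the job in; it is judged then, once.
The state is a dict: "time_s": time; "joint_pos": joint angles; "qvel": joint speeds; "joint_torque": joint torques, N m; "eef_pos": TCP position; "orientation": TCP orientation; "ft_force": force on the tool from outside, world axes, zero at the start; "ft_torque": the same for the moment, N m; "opening": opening from 0.0 (shut) to 1.0 (fully open); "finger_force": force on a finger pad.
Only numpy, scipy, OpenCV 4.12 (cv2) and the standard library are available. Lean on these libraries where they do the work, as an engineer would, in place of code of your own. Each camera call takes 0.05 s, during which the arm holds its last target. There are 200 camera calls.

TASK

Put the white plaster mould away under the blue sprung dust hood without picking it up: press the black bar down with one fingertip to hold the hood open and, with the bar still held down, push the mould along its slide-way with the other fingertip until it is wholly under the hood. Then draw back and let the bar up, so that the hood shuts by itself behind the mould. Leave the jar, the bowl and the brush where they are.

Things in the scene. Friction and masses are not known exactly. Their poses are not given: they have to be found in the camera images.
- keeper: Fixed aluminium tray, 210 mm long. Origin at table level, below the hinge axis (y = 0), level with the front of the shut hood's lip (x = 0). +x: the way the mould is pushed; +y: the side of the black bar; z up. 'Keeper x, y' below are in this frame. Slide-way floor 6 mm above the table, x -130 to +76 mm; 30 mm high end stop at x = 76. Under the hood: x 0 to 76; before that it is open above.
- bay_mouth (a point): Middle of the slide-way's floor under the hood's lip: keeper x = 0, y = -24 mm, 6 mm above the table. The slide-way is 32 mm wide (keeper y -40 to -8) between two rails, each 3 mm thick and 12 mm higher than the floor.
- hinge (a point): Point of the hinge axis at keeper x = 0, y = 0, 26 mm above the table. The axis runs along keeper x; hood and bar swing about it as one rigid piece.
- hood (a joint): Angle of the blue hood: 0 shut, grows as it opens, stop at 1.05 rad (wide open). A spring shuts it: 2 to 5 N down on the bar opens it and keeps it open; let go, it shuts at once. From 0.75 rad on the mould and a fingertip behind it pass below the lip. Wide open, the hood stands between bar and slide-way, keeper y -10 to +22 mm, its edge 73 mm above the table.
- lip_mid (a point): Middle of the lower edge of the hood's front lip (moves with the hood). Lip 3 mm thick, keeper x 0 to 3, y -32 to -5 mm; shut, it hangs to 34 mm above the table and blocks the mould. The hood's plate: keeper x 0 to 76, y -40 to -3, underside 48 mm above the table. The shutting hood would catch a finger left under it: draw back with the whole finger to keeper x below -15 mm, bar held, then rise.
- bar_mid (a point): Black rubber bar, 14 mm in diameter, 214 mm long, on two arms (keeper x = 32, 68) of the hood, along keeper x from x = -137 to +77 mm. This point: the middle of its axis. It swings about the hinge at 45 mm radius: hood shut, its axis is at keeper y = 32 mm, 58 mm above the table; wide open y = 43, 14 mm above the table. A fingertip centred at y = 39 presses it fully down and can slide along it.
- bar_down (a point): Fixed point: where the top of the bar's middle comes with the hood wide open, keeper x = -30, y = 43 mm, 21 mm above the table. A second fingertip at that height over the slide-way is 15 mm above its floor, against the lower half of the mould.
- mould_mid (a point): Centre of the white plaster mould, a loose block 56 mm long (its x, along the slide-way), 27 mm wide, 36 mm high, 90 to 180 g, with a round clay-coloured mark on top. It starts on the slide-way before the hood, centre 24 mm above the table. Wholly under the hood its centre is at keeper x = 31 to 48 mm (against the end stop at 48). Not to be lifted.
- glaze_jar_mid (a point): Centre of a dark blue glaze jar, 52 mm in diameter, 75 mm high, standing beside the keeper; to be left alone.
- bowl_mid (a point): Centre of a terracotta bowl, 84 mm across, 45 mm high, standing beside the keeper on the bar's side; to be left alone.
- brush: A glaze brush 170 mm long, lying beside the keeper on the bar's side, along its own x; to be left alone.
Mind the look-alikes: they are no part of the job. There is more than one size of the part that bears mould_mid; the job needs the largest. Of the things that look like the keeper, take the one that is farthest to the robot's right at the start.

How it is judged:
By the outcome, as a careful person would: the job done as asked, in the order asked, and still so for the second after the job is handed in, with the robot touching nothing.
It also fails if it takes over 48 s, if anything falls off the work surface, if the arm or the gripper's body presses on something with over 40 N, if the wrist force passes 120 N, or if a joint passes its speed limit or range.

## Working session

There is one attempt and no reset: what is moved stays moved. The work goes in short steps, Python scripts to look and compute and a tool call to move; the robot and the scene stay as the last step left them, time stands still between calls to the robot, and variables do not carry over. Pictures are saved under pics/ and viewed, at most 10 in all, crops included, and the job is handed in when it is done.

Besides the shell and the picture viewer there is one more tool, called after "Call:" as name(argument=value, ...), one argument or row to a line, values as JSON. play_rows: Moves the arm, as the interface text tells. Its arguments: {"type":"object","properties":{"slide":{"type":"array","items":{"type":"array","items":{"type":"number"}}},"twist":{"type":"array","items":{"type":"array","items":{"type":"number"}}},"fingers":{"type":"array","items":{"type":"number"}},"squeeze":{"type":"number"}},"required":["slide","twist","fingers"]}

```bash
ls; mkdir -p pics; python3 - <<'E'
from workcell import bot, snapshot, camera_model
import cv2,numpy as np
for n in("scene","top"):
    cv2.imwrite(f"pics/{n}0.png",snapshot(n)); print(n,camera_model(n))
print(camera_model("wrist"))
o=bot.get_obs(); print(o)
E
```

```text
pics
scene {'fx': 438.3664452201431, 'fy': 438.3664452201431, 'cx': 320.14914292956075, 'cy': 204.86336381134186, 'distortion': array([-0.09265901,  0.        ,  0.        ,  0.        ,  0.        ]), 'xyz': array([1.09668969, 0.19503694, 0.78611767]), 'attitude': array([[-0.24792209, -0.78805422,  0.56347599],
       [ 0.96874054, -0.20691157,  0.13685525],
       [ 0.00874034,  0.57979147,  0.81471802]])}
top {'fx': 389.334520966403, 'fy': 389.334520966403, 'cx': 314.4040900731859, 'cy': 198.13608095283004, 'distortion': array([0.03188709, 0.        , 0.        , 0.        , 0.        ]), 'xyz': array([0.45895822, 0.06384803, 0.87683523]), 'attitude': array([[ 0.02937161,  0.9847218 , -0.17164001],
       [-0.99878641,  0.03570435,  0.03392505],
       [ 0.03953503,  0.17043527,  0.98457544]])}
{'fx': 308.56877398178216, 'fy': 308.56877398178216, 'cx': 318.4374769882622, 'cy': 197.67937814367593, 'distortion': array([-0.04297481,  0.        ,  0.        ,  0.        ,  0.        ]), 'tool_from_camera': array([[-4.37462848e-04,  9.70462356e-01,  2.41252199e-01,
         6.89511725e
[... 390 characters left out ...]
01765]), 'qvel': array([ 0.00040471, -0.00201729, -0.00144938, -0.00124698, -0.00201352,
       -0.00011242, -0.0025115 ]), 'joint_torque': array([ 1.35267175e-03, -8.52580190e+01,  6.40258268e-01, -4.26691425e+01,
       -4.87575622e-02,  1.63931045e-02,  1.04842179e-04]), 'eef_pos': array([0.2574694 , 0.56915321, 0.20490701]), 'orientation': array([[-9.11123204e-01,  4.12133947e-01, -3.40855129e-04],
       [ 4.12134074e-01,  9.11122644e-01, -1.01636157e-03],
       [-1.08316280e-04, -1.06650863e-03, -9.99999425e-01]]), 'ft_force': array([-0.63406836,  0.35165561,  0.74301947]), 'ft_torque': array([-0.04217468, -0.03731041, -0.0130943 ]), 'finger_force': 0.0, 'opening': 0.9972626809444213}
```

View pics/scene0.png

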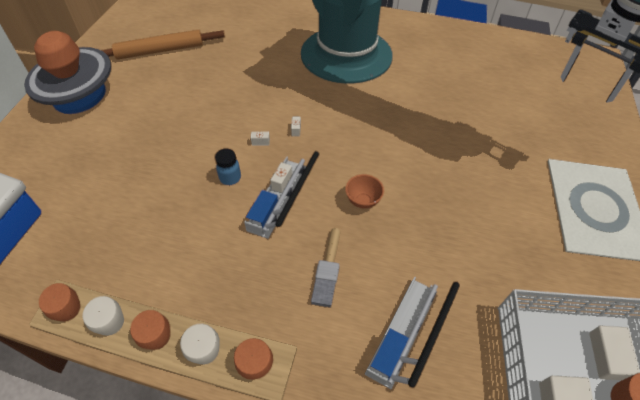

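View pics/top0.png

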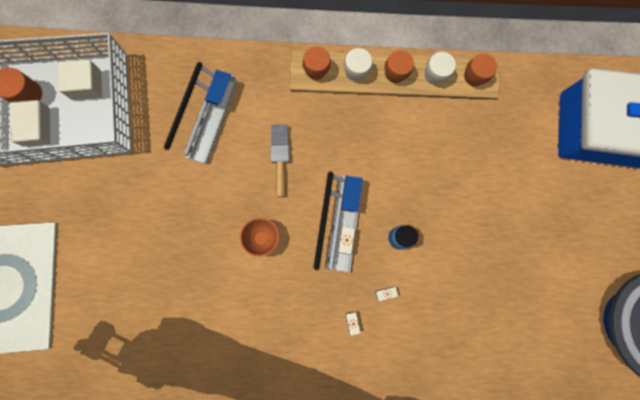

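The top view shows two keepers: A at about (340,222), holding a mould at (347,240), and B at about (205,115), empty. The loose blocks at (387,294) and (353,323) are smaller. Image right is the robot's right, so A is the keeper to use, and it bears the largest mould. In the scene view, A is at (275,195). I'll confirm in an enlarged crop and measure.

```bash
cat > h.py <<'E'
import cv2,numpy as np
from workcell import bot, snapshot, camera_model
def ray(n,uv):
    m=camera_model(n);K=np.array([[m["fx"],0,m["cx"]],[0,m["fy"],m["cy"]],[0,0,1]])
    p=cv2.undistortPoints(np.array(uv,float).reshape(-1,1,2),K,m["distortion"]).reshape(-1,2)
    d=np.c_[p[:,0],-p[:,1],-np.ones(len(p))]
    if n=="wrist":
        o=bot.get_obs();T=m["tool_from_camera"];R=o["orientation"]@T[:3,:3];c=o["eef_pos"]+o["orientation"]@T[:3,3]
    else: R=np.array(m["attitude"]);c=np.array(m["xyz"])
    return c,d@R.T
def onz(n,uv,z):
    c,d=ray(n,uv);return c+d*((z-c[2])/d[:,2])[:,None]
E
python3 - <<'E'
from h import *
t=cv2.imread("pics/top0.png");s=cv2.imread("pics/scene0.png")
cv2.imwrite("pics/crop.png",np.hstack([cv2.resize(t[150:350,300:430],None,fx=3,fy=3,interpolation=2)[:600],cv2.resize(s[110:260,200:335],None,fx=3,fy=4,interpolation=2)]))
for n,im,(x0,y0,x1,y1) in(("top",t,(305,160,365,285)),("scene",s,(240,140,325,245))):
    c=im[y0:y1,x0:x1];hsv=cv2.cvtColor(c,cv2.COLOR_BGR2HSV)
    def big(m):
        k,l,st,ce=cv2.connectedComponentsWithStats(m.astype(np.uint8));i=1+st[1:,4].argmax()
        p=np.argwhere(l==i)[:,::-1]+[x0,y0];return p
    b=big(c.max(2)<45);r=cv2.minAreaRect(b.astype(np.int32));bx=cv2.boxPoints(r)
    v=np.linalg.svd(b-b.mean(0),full_matrices=False)[2][0];q=(b-b.mean(0))@v
    e=np.array([b.mean(0)+v*q.min(),b.mean(0)+v*q.max()])
    print(n,"bar",len(b),e,onz(n,e,.058).round(4).tolist(),r)
    L=onz(n,e,.058);print(np.linalg.norm(L[0]-L[1]))
    bl=big((hsv[...,0]>100)&(hsv[...,0]<125)&(hsv[...,1]>150)&(hsv[...,2]>60));
    bb=cv2.boxPoints(cv2.minAreaRect(bl.astype(np.int32)));print("hood",len(bl),bb.round(1).tolist(),onz(n,bb,.05).round(4).tolist())
    red=big(((hsv[...,0]<12)|(hsv[...,0]>172))&(hsv[...,1]>90)&(hsv[...,2]>110));print("mark",len(red),red.mean(0),onz(n,red.mean(0),.042).round(4))
E
```

```text
top bar 344 [[330.31781841 172.89648906]
 [315.88980764 267.98327994]] [[0.6583, 0.0028, 0.058], [0.4551, 0.0282, 0.058]] ((323.1977233886719, 220.45321655273438), (3.8000011444091797, 96.17647552490234), 8.79741096496582)
0.20478786561988446
hood 519 [[341.29998779296875, 208.60000610351562], [346.0, 176.3000030517578], [361.79998779296875, 178.5], [357.20001220703125, 210.89999389648438]] [[0.5823, -0.0233, 0.05], [0.654, -0.0322, 0.05], [0.6503, -0.0669, 0.05], [0.5786, -0.0575, 0.05]]
mark 9 [346.66666667 239.88888889] [[ 0.5162 -0.0368  0.042 ]]
scene bar 423 [[316.13537091 152.07335433]
 [276.47782533 225.25892236]] [[0.4552, 0.0282, 0.058], [0.6629, 0.0016, 0.058]] ((295.4334716796875, 188.1949462890625), (7.585597038269043, 83.23838806152344), 28.300758361816406)
0.20932337534723827
hood 551 [[246.60000610351562, 216.1999969482422], [262.70001220703125, 188.0], [278.6000061035156, 197.0], [262.3999938964844, 225.1999969482422]] [[0.6527, -0.0657, 0.05], [0.5759, -0.0573, 0.05], [0.5902, -0.0176, 0.05], [0.6652, -0.0277, 0.05]]
mark 3 [280.66666667 171.66666667] [[ 0.5172 -0.0363  0.042 ]]
```

View pics/crop.png

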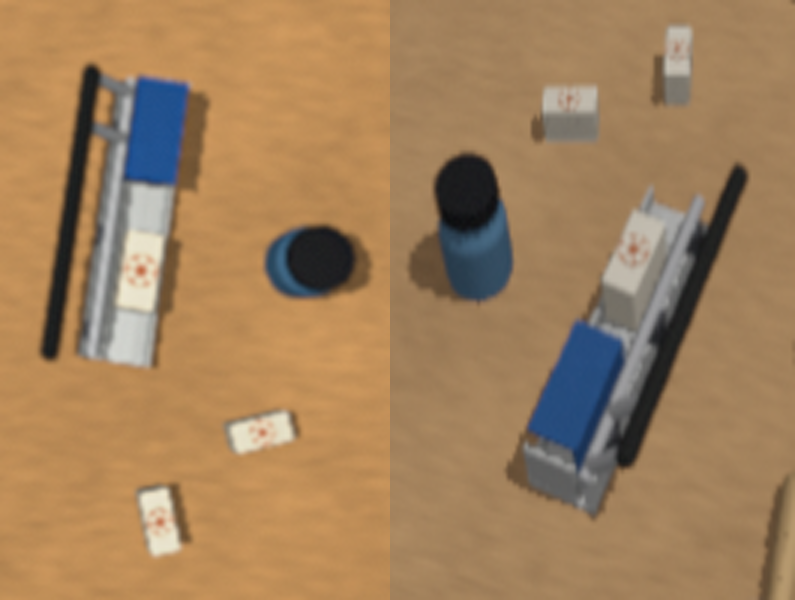

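The crop confirms it: keeper A carries the large mould, with its mark at top (347,240), and the hood is shut. The two loose blocks are clearly smaller. Both views agree on yaw ≈ -0.125 rad and keeper origin ≈ (0.584, -0.020). The mould is at keeper x ≈ -64, y ≈ -24, which matches the given slide-way centre.

Call:
play_rows(
  slide=[
    [-27,-26.7,3],
    [-27,-26.7,3],
    [-27,-26.7,3],
    [-27,-26.7,3],
    [-27,-26.7,3],
    [-27,-26.7,3],
    [-27,-26.7,3],
    [-27,-26.7,3],
    [-27,-26.7,3],
    [-27,-26.7,3],
  ],
  twist=[
    [0,0,0],
    [0,0,0],
    [0,0,0],
    [0,0,0],
    [0,0,0],
    [0,0,0],
    [0,0,0],
    [0,0,0],
    [0,0,0],
    [0,0,0],
  ],
  fingers=[0.075,0.075,0.075,0.075,0.075,0.075,0.075,0.075,0.075,0.075],
)

```text
time_s: 0.93
eef_pos: [0.3937, 0.213, 0.1753]
orientation: [[-0.911, 0.412, -0.0], [0.412, 0.911, 0.0], [0.0, 0.0, -1.0]]
ft_force: [1.0, 0.5, 0.4]
opening: 0.539
finger_force: 0.0
```

Call:
play_rows(
  slide=[
    [-27,-26.7,3],
    [-27,-26.7,3],
    [-27,-26.7,3],
    [-27,-26.7,3],
    [-27,-26.7,3],
    [-27,-26.7,3],
    [0,0,0],
    [0,0,0],
    [0,0,0],
    [0,0,0],
  ],
  twist=[
    [0,0,0],
    [0,0,0],
    [0,0,0],
    [0,0,0],
    [0,0,0],
    [0,0,0],
    [0,0,-0.1],
    [0,0,-0.1],
    [0,0,-0.1],
    [0,0,0],
  ],
  fingers=[0.075,0.075,0.075,0.075,0.075,0.075,0.075,0.075,0.075,0.075],
)

```text
time_s: 1.77
eef_pos: [0.4749, 0.0019, 0.1573]
orientation: [[-0.993, 0.12, -0.0], [0.12, 0.993, -0.0], [0.0, -0.0, -1.0]]
ft_force: [0.4, 0.1, -0.4]
opening: 0.543
finger_force: 0.0
```

```bash
python3 - <<'E'
from h import *
im=snapshot("wrist");cv2.imwrite("pics/w1.png",im);o=bot.get_obs();print(o["eef_pos"],o["orientation"].round(4).tolist(),o["opening"])
E
```

```text
[0.47499958 0.00204466 0.15733766] [[-0.992, 0.1261, -0.0003], [0.1261, 0.992, -0.0001], [0.0003, -0.0001, -1.0]] 0.5340429542272719
```

View pics/w1.png

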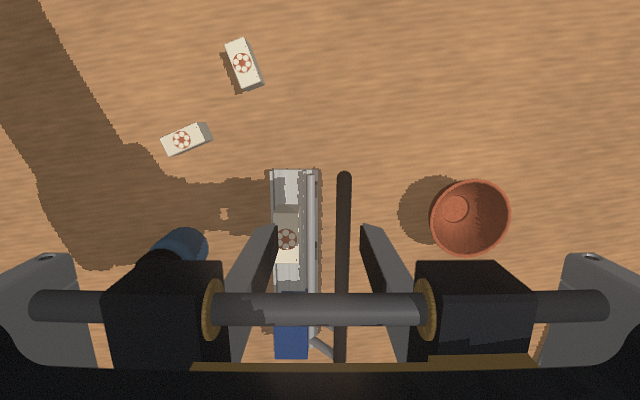

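The wrist view (up is toward the base) shows the mould's mark at about (286,239), the bar's near end at about (344,172) and the slide-way's near end at about (292,170). The two fingertips are at about (270,228) and (365,226).

```bash
python3 - <<'E'
from h import *
im=cv2.imread("pics/w1.png")
O=np.array([.5837,-.0203]);a=-.125;ex=np.array([np.cos(a),np.sin(a)]);ey=np.array([-ex[1],ex[0]])
def kp(P): d=P[:,:2]-O;return np.c_[d@ex,d@ey].round(4)*1000
c=im[165:285,330:358];l=c.max(2)<60
rows=[]
for y in (175,185,195,205,215):
    x=np.flatnonzero(l[y-165])+330;rows.append([(x.min()+x.max())/2,y]);print(y,x.min(),x.max())
P=onz("wrist",rows,.058);print("bar",P.round(4).tolist(),kp(P).tolist()); d=P[0]-P[-1];print("yaw",np.arctan2(-d[1],-d[0]))
ys=np.flatnonzero(l.any(1))+165;print("bar end",ys.min(),kp(onz("wrist",[[344,ys.min()]],.06)))
hsv=cv2.cvtColor(im,cv2.COLOR_BGR2HSV)
m=((hsv[...,0]<12)|(hsv[...,0]>172))&(hsv[...,1]>60);m[:225]=0;m[255:]=0;m[:,:272]=0;m[:,302:]=0
p=np.argwhere(m)[:,::-1];u=(p.min(0)+p.max(0))/2;print("mark",u,len(p),kp(onz("wrist",[u],.042)))
cv2.imwrite("pics/w1c.png",cv2.resize(im[160:300,220:400],None,fx=4,fy=4,interpolation=2))
E
```

```text
175 338 350
185 337 350
195 337 350
205 337 350
215 336 349
bar [[0.4567, 0.027, 0.058], [0.4659, 0.0255, 0.058], [0.4753, 0.0245, 0.058], [0.4849, 0.0234, 0.058], [0.4945, 0.0215, 0.058]] [[-131.89999999999998, 31.099999999999998], [-122.6, 30.8], [-113.10000000000001, 30.900000000000002], [-103.5, 31.099999999999998], [-93.7, 30.3]]
yaw -0.14400251992911067
bar end 171 [[-135.9   30.8]]
mark [284.5 241. ] 144 [[-61.1 -27.1]]
```

View pics/w1c.png

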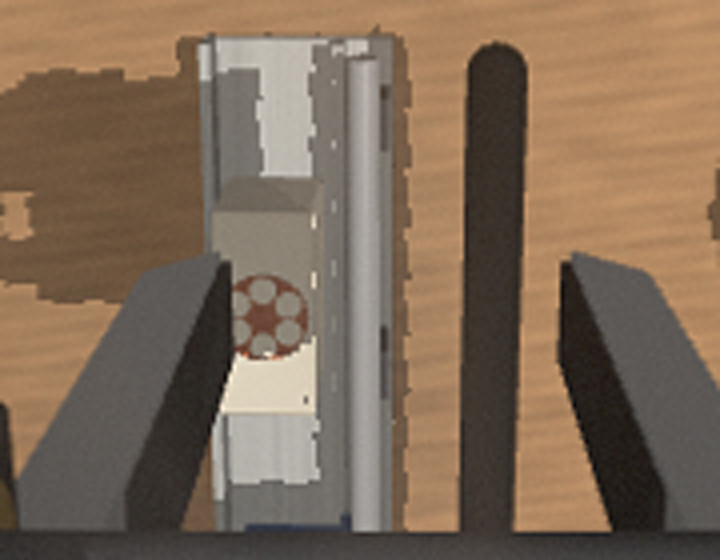

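The enlarged view puts the mould's rear edge at keeper x ≈ -91, clear of the fingertips, and the bar and mark agree within about 1–2 mm. I shift slightly sideways and descend.

Call:
play_rows(
  slide=[
    [0,-1.6,10],
    [0,0,20],
    [0,0,20],
    [0,0,20],
    [0,0,10],
    [0,0,0],
    [0,0,0],
  ],
  twist=[
    [0,0,0],
    [0,0,0],
    [0,0,0],
    [0,0,0],
    [0,0,0],
    [0,0,0],
    [0,0,0],
  ],
  fingers=[0.075,0.075,0.075,0.075,0.075,0.075,0.075],
)

```text
time_s: 2.4
eef_pos: [0.4747, 0.0004, 0.0774]
orientation: [[-0.992, 0.126, -0.001], [0.126, 0.992, -0.0], [0.001, -0.001, -1.0]]
ft_force: [0.2, 1.2, -0.6]
opening: 0.535
finger_force: 0.0
```

```bash
python3 - <<'E'
from h import *
im=snapshot("wrist");s=snapshot("scene")
print(bot.get_obs()["eef_pos"],bot.get_obs()["ft_force"],bot.get_obs()["opening"])
cv2.imwrite("pics/w2.png",np.hstack([cv2.resize(im[120:320,220:420],None,fx=2,fy=2),cv2.resize(s[110:250,210:350],(400,400),interpolation=2)]))
E
```

```text
[0.47543343 0.00057759 0.07828101] [ 0.34863103 -1.27310544  0.63988066] 0.5375687298607998
```

View pics/w2.png

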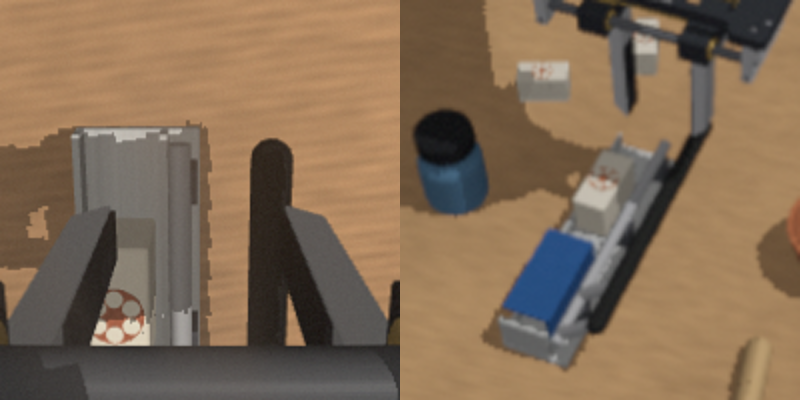

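The bar-side fingertip sits about 2 mm outboard of the bar's crest and the other is about centred behind the mould. I close the gap slightly and press down gently.

Call:
play_rows(
  slide=[
    [0,0,3],
    [0,0,4],
    [0,0,5],
    [0,0,6],
    [0,0,6],
    [0,0,6],
    [0,0,5],
    [0,0,0],
  ],
  twist=[
    [0,0,0],
    [0,0,0],
    [0,0,0],
    [0,0,0],
    [0,0,0],
    [0,0,0],
    [0,0,0],
    [0,0,0],
  ],
  fingers=[0.035,0.035,0.035,0.035,0.035,0.035,0.035,0.035],
)

```text
time_s: 3.17
eef_pos: [0.4745, 0.0003, 0.0415]
orientation: [[-0.992, 0.125, -0.001], [0.125, 0.992, -0.001], [0.001, -0.001, -1.0]]
ft_force: [0.2, -1.3, 1.4]
opening: 0.515
finger_force: 1.0
```

Call:
play_rows(
  slide=[
    [0,0,4],
    [0,0,4],
    [0,0,4],
    [0,0,3],
    [0,0,2],
    [0,0,2],
    [0,0,0],
    [0,0,0],
  ],
  twist=[
    [0,0,0],
    [0,0,0],
    [0,0,0],
    [0,0,0],
    [0,0,0],
    [0,0,0],
    [0,0,0],
    [0,0,0],
  ],
  fingers=[0.035,0.035,0.035,0.035,0.035,0.035,0.035,0.035],
)

```text
time_s: 3.83
eef_pos: [0.4749, 0.0005, 0.0235]
orientation: [[-0.992, 0.125, -0.0], [0.125, 0.992, -0.0], [0.0, -0.0, -1.0]]
ft_force: [-0.6, -0.6, 2.8]
opening: 0.52
finger_force: 1.2
```

```bash
python3 - <<'E'
from h import *
im=snapshot("wrist");s=snapshot("scene")
print(bot.get_obs()["eef_pos"],bot.get_obs()["ft_force"],bot.get_obs()["opening"])
cv2.imwrite("pics/w3.png",np.hstack([cv2.resize(im[120:320,220:420],None,fx=2,fy=2),cv2.resize(s[110:250,210:350],(400,400),interpolation=2)]))
E
```

```text
[0.47490568 0.00050493 0.02357542] [-1.08787593 -1.51030718  3.26529241] 0.5180795609477553
```

View pics/w3.png

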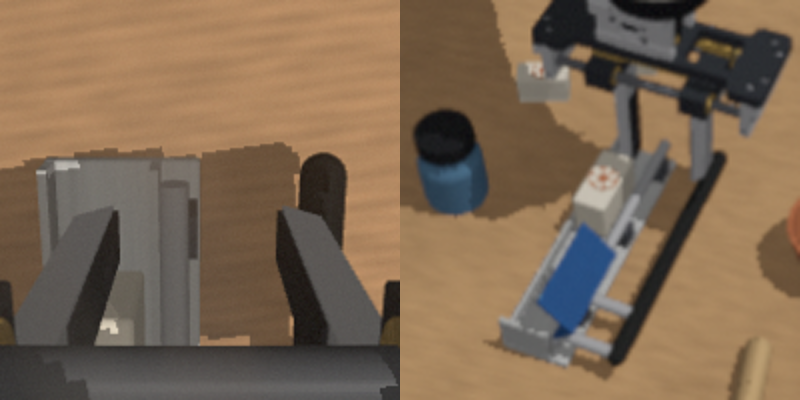

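The hood stands open with the bar down at z ≈ 23.5 mm and about 3 N. The bar's crest is close to the outer edge of the fingertip, so I shift that finger about 3 mm outward and then start the push slowly.

Call:
play_rows(
  slide=[
    [0,1,0],
    [0,1,1],
    [0,0,0],
    [-3,0,0],
    [-4,0,0],
    [-4,0,0],
    [-4,0,0],
    [-4,0,0],
    [-4,0,0],
    [0,0,0],
  ],
  twist=[
    [0,0,0],
    [0,0,0],
    [0,0,0],
    [0,0,0],
    [0,0,0],
    [0,0,0],
    [0,0,0],
    [0,0,0],
    [0,0,0],
    [0,0,0],
  ],
  fingers=[0.08,0.08,0.08,0.08,0.08,0.08,0.08,0.08,0.08,0.08],
)

```text
time_s: 4.77
eef_pos: [0.4978, -0.0008, 0.0224]
orientation: [[-0.992, 0.125, -0.001], [0.125, 0.992, -0.0], [0.001, -0.001, -1.0]]
ft_force: [-1.4, -3.9, 2.9]
opening: 0.538
finger_force: 2.4
```

```bash
python3 - <<'E'
from h import *
im=snapshot("wrist");s=snapshot("scene")
print(bot.get_obs()["eef_pos"],bot.get_obs()["ft_force"],bot.get_obs()["opening"])
cv2.imwrite("pics/w4.png",np.hstack([cv2.resize(im[120:320,220:420],None,fx=2,fy=2),cv2.resize(s[110:250,210:350],(400,400),interpolation=2)]))
E
```

```text
[ 0.49777645 -0.00073019  0.02243748] [-2.41405321 -4.29220865  3.26356674] 0.5378605178258642
```

View pics/w4.png

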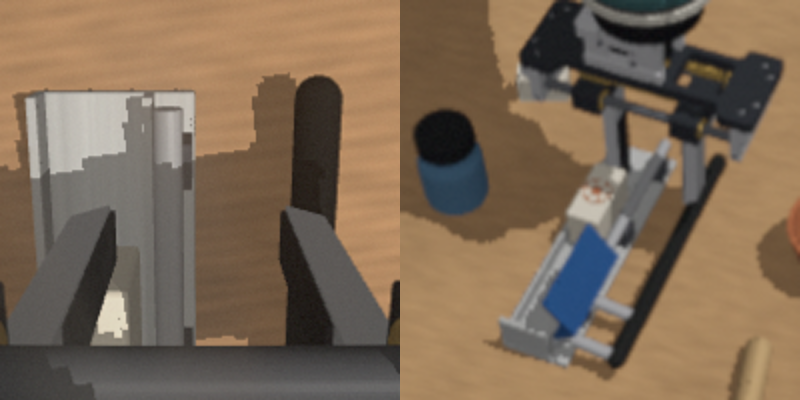

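The bar lies under the fingertip and the hood is open; the mould has moved with the push. I continue to about halfway.

Call:
play_rows(
  slide=[
    [-4,0,0],
    [-6,0,0],
    [-6,0,0],
    [-6,0,0],
    [-6,0,0],
    [-6,0,0],
    [-6,0,0],
    [-6,0,0],
    [-4,0,0],
    [0,0,0],
  ],
  twist=[
    [0,0,0],
    [0,0,0],
    [0,0,0],
    [0,0,0],
    [0,0,0],
    [0,0,0],
    [0,0,0],
    [0,0,0],
    [0,0,0],
    [0,0,0],
  ],
  fingers=[0.08,0.08,0.08,0.08,0.08,0.08,0.08,0.08,0.08,0.08],
)

```text
time_s: 5.7
eef_pos: [0.5477, -0.0067, 0.0224]
orientation: [[-0.992, 0.125, -0.0], [0.125, 0.992, -0.0], [0.0, -0.0, -1.0]]
ft_force: [-0.1, -3.3, 3.4]
opening: 0.544
finger_force: 2.2
```

```bash
python3 - <<'E'
from h import *
im=snapshot("wrist");s=snapshot("scene")
print(bot.get_obs()["eef_pos"],bot.get_obs()["ft_force"],bot.get_obs()["opening"])
cv2.imwrite("pics/w5.png",np.hstack([cv2.resize(im[120:320,220:420],None,fx=2,fy=2),cv2.resize(s[110:250,210:350],(400,400),interpolation=2)]))
E
```

```text
[ 0.5477206  -0.00671623  0.02259535] [-0.24995076 -4.58169175  3.32182042] 0.5387302445597087
```

View pics/w5.png

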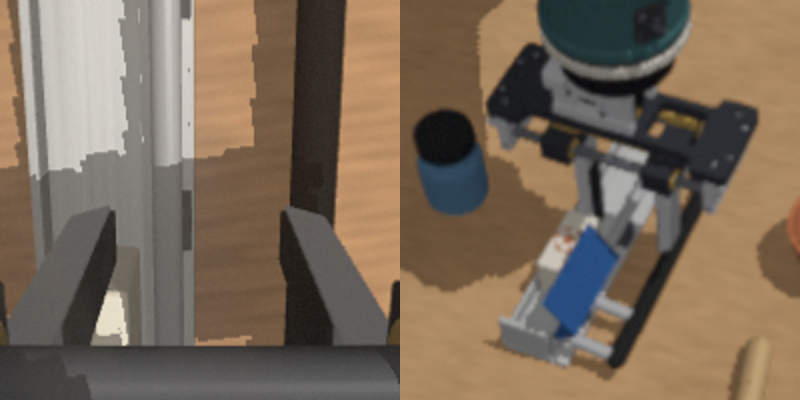

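The mould is passing below the lip with the hood still open. I push the last 44 mm.

Call:
play_rows(
  slide=[
    [-4,0,0],
    [-6,0,0],
    [-6,0,0],
    [-6,0,0],
    [-6,0,0],
    [-6,0,0],
    [-5,0,0],
    [-3,0,0],
    [-2,0,0],
    [0,0,0],
  ],
  twist=[
    [0,0,0],
    [0,0,0],
    [0,0,0],
    [0,0,0],
    [0,0,0],
    [0,0,0],
    [0,0,0],
    [0,0,0],
    [0,0,0],
    [0,0,0],
  ],
  fingers=[0.08,0.08,0.08,0.08,0.08,0.08,0.08,0.08,0.08,0.08],
)

```text
time_s: 6.63
eef_pos: [0.5909, -0.012, 0.0224]
orientation: [[-0.992, 0.124, -0.001], [0.124, 0.992, -0.0], [0.001, -0.0, -1.0]]
ft_force: [-3.2, -2.9, 3.0]
opening: 0.542
finger_force: 2.2
```

Call:
play_rows(
  slide=[
    [4,0,0],
    [6,0,0],
    [8,0,0],
    [8,0,0],
    [8,0,0],
    [8,0,0],
    [8,0,0],
    [4,0,0],
    [0,0,0],
  ],
  twist=[
    [0,0,0],
    [0,0,0],
    [0,0,0],
    [0,0,0],
    [0,0,0],
    [0,0,0],
    [0,0,0],
    [0,0,0],
    [0,0,0],
  ],
  fingers=[0.08,0.08,0.08,0.08,0.08,0.08,0.08,0.08,0.08],
)

```text
time_s: 7.38
eef_pos: [0.5364, -0.0051, 0.0225]
orientation: [[-0.992, 0.124, -0.001], [0.124, 0.992, 0.0], [0.001, -0.0, -1.0]]
ft_force: [-3.6, -3.8, 3.1]
opening: 0.539
finger_force: 2.4
```

```bash
python3 - <<'E'
from h import *
t=snapshot("top");s=snapshot("scene")
print(bot.get_obs()["eef_pos"],bot.get_obs()["ft_force"],bot.get_obs()["opening"])
cv2.imwrite("pics/w6.png",np.hstack([cv2.resize(t[150:280,290:420],(400,400),interpolation=2),cv2.resize(s[150:250,220:320],(400,400),interpolation=2)]))
E
```

```text
[ 0.53655719 -0.0051027   0.02215521] [-3.28516805 -3.06929784  3.10388376] 0.5390344706757789
```

View pics/w6.png

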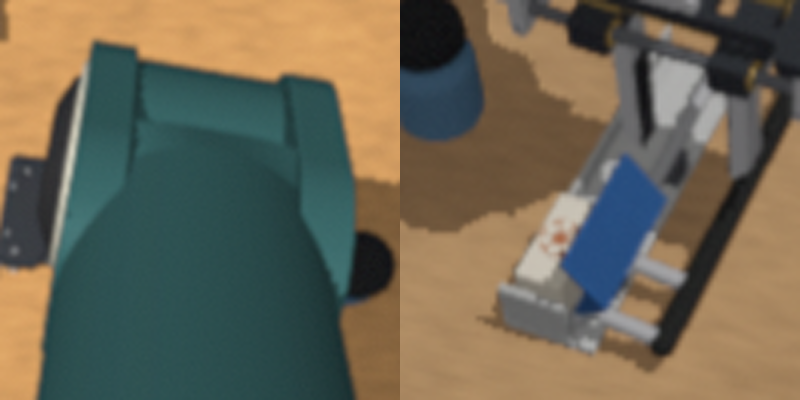

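The mould sits clear of the finger, inside near the end stop, with its mark at about scene (260,209.5). The hood is held open. I check its keeper x before releasing the bar.

```bash
cat >> h.py <<'E'
O=np.array([.5837,-.0203]);a=-.125;ex=np.array([np.cos(a),np.sin(a)]);ey=np.array([-ex[1],ex[0]])
def kp(P): d=P[:,:2]-O;return (np.c_[d@ex,d@ey]*1000).round(1)
E
python3 - <<'E'
from h import *
s=snapshot("scene");hsv=cv2.cvtColor(s,cv2.COLOR_BGR2HSV)
m=((hsv[...,0]<12)|(hsv[...,0]>172))&(hsv[...,1]>70);m[:200]=0;m[218:]=0;m[:,:252]=0;m[:,268:]=0
p=np.argwhere(m)[:,::-1];u=(p.min(0)+p.max(0))/2;print(u,len(p),kp(onz("scene",[u,[260,209.5]],.042)))
# end stop / far white edge of the mould top
E
```

```text
[259.5 210.5] 11 [[ 47.1 -21.6]
 [ 44.4 -21.7]]
```

The mould's centre is at keeper x ≈ 42–45 mm, within 31–48, and the finger's front is at about -40. I rise and let the bar up.

Call:
play_rows(
  slide=[
    [0,0,-4],
    [0,0,-6],
    [0,0,-8],
    [0,0,-8],
    [0,0,-8],
    [0,0,-8],
    [0,0,-10],
    [0,0,-20],
    [0,0,-25],
    [0,0,-25],
  ],
  twist=[
    [0,0,0],
    [0,0,0],
    [0,0,0],
    [0,0,0],
    [0,0,0],
    [0,0,0],
    [0,0,0],
    [0,0,0],
    [0,0,0],
    [0,0,0],
  ],
  fingers=[0.08,0.08,0.08,0.08,0.08,0.08,0.08,0.08,0.08,0.08],
)

```text
time_s: 8.37
eef_pos: [0.5374, -0.0051, 0.1459]
orientation: [[-0.992, 0.124, -0.0], [0.124, 0.992, -0.0], [0.0, -0.0, -1.0]]
ft_force: [-0.2, -0.6, 1.0]
opening: 0.539
finger_force: 0.0
```

Call:
play_rows(
  slide=[
    [20,0,-15],
    [25,0,-10],
    [25,0,0],
    [25,0,0],
    [15,0,0],
    [0,0,0],
    [0,0,0],
    [0,0,0],
  ],
  twist=[
    [0,0,0],
    [0,0,0],
    [0,0,0],
    [0,0,0],
    [0,0,0],
    [0,0,0],
    [0,0,0],
    [0,0,0],
  ],
  fingers=[0.08,0.08,0.08,0.08,0.08,0.08,0.08,0.08],
)

```text
time_s: 9.03
eef_pos: [0.4294, 0.0085, 0.17]
orientation: [[-0.992, 0.124, 0.001], [0.124, 0.992, 0.0], [-0.001, 0.0, -1.0]]
ft_force: [0.5, 0.2, 0.5]
opening: 0.539
finger_force: 0.0
```

```bash
python3 - <<'E'
from h import *
s=snapshot("scene");s0=cv2.imread("pics/scene0.png")
hsv=cv2.cvtColor(s,cv2.COLOR_BGR2HSV);c=np.zeros(s.shape[:2],bool);c[175:245,240:300]=1
bl=(hsv[...,0]>100)&(hsv[...,0]<125)&(hsv[...,1]>150)&(hsv[...,2]>60)&c
p=np.argwhere(bl)[:,::-1].astype(np.int32);print(len(p),cv2.boxPoints(cv2.minAreaRect(p)).round(1).tolist())
d=cv2.absdiff(s,s0).max(2)
for n,(x0,y0,x1,y1) in dict(hood=(240,180,285,240),bar=(276,185,305,228),bowl=(344,170,385,210),brush=(310,228,342,305),jar=(215,148,242,185)).items():
    print(n,(d[y0:y1,x0:x1]>40).mean().round(3))
o=bot.get_obs();print(o["time_s"],o["eef_pos"],o["ft_force"])
E
```

```text
545 [[246.60000610351562, 216.1999969482422], [262.70001220703125, 188.0], [278.6000061035156, 197.0], [262.3999938964844, 225.1999969482422]]
hood 0.041
bar 0.04
bowl 0.0
brush 0.0
jar 0.128
9.0833 [0.42935629 0.0084201  0.16980416] [-0.14277119 -0.47381072 -0.27334608]
```

The hood's outline is exactly its shut outline. The jar's difference is probably shadow, so I check its lid's position before handing in.

```bash
python3 - <<'E'
from h import *
from workcell import workorder
s=snapshot("scene");f=lambda i:np.argwhere(i[145:170,210:245].max(2)<40).mean(0)
a,b=f(s),f(cv2.imread("pics/scene0.png"));print(a,b)
if abs(a-b).max()<1.5: print(workorder.finish_job())
E
```

```text
[12.83443709 15.13245033] [13.03460208 15.1384083 ]
the job is handed in; nothing more can be done
None
```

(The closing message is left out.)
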